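# Clip the finishing tools back in the printer's rack and ring for check-in

### The job

Return the two loose print-finishing tools to the clip rack: snap the thick-handled scraper fully down into the widest pair of clips and the slim brush into the narrowest pair, each middled in its clips with its head pointing the same way as the nut driver that is already there. When both are in, press the desk bell's plunger all the way down to its stop and let go, to call the attendant for check-in. Leave the nut driver and everything else on the bench where it is.

Things in the scene. Friction and masses are not known exactly. Their poses are not given: they have to be found in the camera images.
- scraper_center (a point): Scraper, the thick loose tool. Middle of the handle, on its axis, 12 mm above the bench as the tool lies on its collars; x runs along the handle to the head, z up as it lies. Black round handle, 20 mm thick, 94 mm long between two 24 mm square anti-roll collars (6 mm thick, at x = -50 and +50 mm). Steel shaft and flat blade 18 mm wide to x = 95 mm. Tail ends at x = -59 mm. Mass about 70 g. 
- scraper_head (a point): Point on the scraper's steel head, 80 mm from the handle's middle along its x: tells which end is the head.
- brush_center (a point): Brush, the slim loose tool. Middle of the handle, on its axis, 8 mm above the bench as the tool lies on its collars; x runs along the handle to the head, z up as it lies. Black round handle, 12 mm thick, 94 mm long between two 16 mm square anti-roll collars (6 mm thick, at x = -50 and +50 mm). Flat steel stem with brass bristles 7 mm wide to x = 90 mm. Tail ends at x = -59 mm. Mass about 35 g. 
- brush_head (a point): Point in the brush's head, 78 mm from the handle's middle along its x: tells which end is the head.
- driver_center (a point): A third black hand tool of the same make (nut driver: handle 16 mm, collars 20 mm square, steel socket at the head), already clipped in the rack's middle-sized station. This point is the middle of its handle; x runs towards its head. It must stay there.
- driver: The same nut driver as a body (origin 10 mm under the middle of its handle).
- scraper: The scraper as a body (origin 12 mm under the middle of its handle, same axes).
- brush: The brush as a body (origin 8 mm under the middle of its handle, same axes).
- wide_seat (a point): Widest of the rack's three clip stations. Takes a 20 mm handle; mouth between the lips 13 mm at rest, flared above; dark foot plate 40 mm wide. This point is the middle of a fully seated handle's axis, 38 mm above the bench; x runs along the handle, to the side where the heads go, y across to the next station, z up.
- narrow_seat (a point): Narrowest of the rack's three clip stations. Takes a 12 mm handle; mouth between the lips 7.5 mm at rest, flared above; dark foot plate 24 mm wide. This point is the middle of a fully seated handle's axis, 38 mm above the bench; x runs along the handle, to the side where the heads go, y across to the next station, z up.
- mid_seat (a point): Middle-sized, holding the nut driver, of the rack's three clip stations. Takes a 16 mm handle; mouth between the lips 10 mm at rest, flared above; dark foot plate 32 mm wide. This point is the middle of a fully seated handle's axis, 38 mm above the bench; x runs along the handle, to the side where the heads go, y across to the next station, z up.
- wide: Widest station's body, 30 mm under its seat point. Each station has two spring clips in line, at x = -34 and +34 mm, each 12 mm wide along x: 56 mm between them is free for fingers down to 13 mm above the bench. A clip is a pair of upright spring-steel jaws whose mouth opens upward.
- narrow: Narrowest station's body, 30 mm under its seat point. In all stations the handle is pushed straight down, level, past the lips until it snaps onto its seat: about 7 N in all (scraper from 18 mm, brush from 12 mm above its seat); over the last 8 mm the lips pull it down. It may lie up to 6 mm off along x before a collar fouls a clip.
- rack: White rack base plate, 110 x 250 x 8 mm, fixed to the bench; the three stations stand on it side by side, 75 mm apart, in varying order. Origin at the centre of its underside.
- bell_top (a point): Top centre of the plunger of a steel desk bell (dome 72 mm across, fixed to the bench). The plunger head is 20 mm across and 61 mm above the bench at rest, sticking up out of the dome.
- bell (a joint): Travel of the bell plunger, m: 0 at rest, 0.008 fully down at its stop. Sprung: about 1.6 N to start, 4.8 N at the stop; comes back by itself.
- print_gear: Bystander, not to be disturbed: small white printed gear, 38 mm across, 20 mm high. Origin at its underside (tools: on the handle's line).
- glue: Bystander, not to be disturbed: small white glue jar, 32 mm across, 75 mm high. Origin at its underside (tools: on the handle's line).
- nozzle_cup: Bystander, not to be disturbed: white cup, 60 mm across, 40 mm high. Origin at its underside (tools: on the handle's line).
- wrench: Bystander, not to be disturbed: steel wrench. Origin at its underside (tools: on the handle's line).
- bracket: Bystander, not to be disturbed: white printed bracket, 60 x 40 x 40 mm. Origin at its underside (tools: on the handle's line).
- print_vase: Bystander, not to be disturbed: white printed vase, 60 mm across, 75 mm high. Origin at its underside (tools: on the handle's line).
- spatula: Bystander, not to be disturbed: spatula. Origin at its underside (tools: on the handle's line).
Things that resemble listed ones, but are neither listed nor needed, are in the scene too. What is shaped like the driver but orange or pink is not meant.

How it is judged:
By the outcome, as a careful person would: the job done as asked, in the order asked, and still so for the second after the job is handed in, with the robot touching nothing.
It also fails if it takes over 72 s, if anything falls off the work surface, if the arm or the gripper's body presses on something with over 40 N, if the wrist force passes 120 N, or if a joint passes its speed limit or range.

### The arm

A 7-joint arm with a two-finger parallel gripper is mounted at the origin on the work surface. World frame = base frame: x ahead of the robot, y to its left, z up, the work surface at z = 0. Lengths are in m, angles in rad, forces in N, time in s.
With the tool pointing down it reaches from about 0.425 to 1.025 m from the base axis. Payload 9.4 kg.
Tool frame: the origin (TCP) lies between the finger pads; the fingertips stand 19 mm ahead of it and the grasp point (between the pads) is the TCP; z points along the fingers, y is the line along which they close (so a half turn about z gives the same grasp; the last joint's range is limited). The gripper opens to 93 mm and grips with 3 to 60 N. Pads are 15 mm wide; open, the fingers measure 128 mm over their backs; the gripper's body (75 mm by 188 mm) begins 65 mm behind the grasp point.
Start: joints at [-1.284, 0.599, -0.003, 1.599, 0.002, 0.943, -0.08], TCP at [0.258, 0.678, 0.238] pointing down, gripper open.
Joint ranges: [-2.57, 2.57], [-0.35, 1.97], [-1.29, 1.29], [0.11, 2.56], [-1.05, 4.19], [0.11, 1.86], [-2.63, 2.63]. Speed limits (rad/s): [2.22, 2.22, 3.01, 3.01, 3.14, 3.14, 3.14].

### API

Orientations are given as a 3x3 rotation matrix whose columns are the frame's x, y, z axes.
In Python, from rig import observe, camera, camera_model, close_job gives the robot as it stands.
- The arm moves only by the tool move_arm, never from a script. Its argument "deltas" is a list of rows, each a list of 2 entries, a list of its own where there are three numbers: the shift along the tool's x, y, z in cm, then the turn, a rotation vector about the tool's x, y, z in degrees. In form: [[[tx, ty, tz], [ax, ay, az]], ...]. A call has 1 to 20 rows; each row shifts and turns the commanded pose from where the row before left it, along the tool's axes as they then stand; what a row does not reach is not made up. A row lasts 1/8 s, in which the tool goes at most 62.5 mm and 10.7 degrees, less where a joint would pass 70% of its speed; a pose out of reach is approached as far as the arm can. A call is refused whole if a number of a shift passes 6.25 or a number of a turn 10.7, either way. A call with a gripper value outside its range is refused whole. "gripper" is the gripper's target within -1 to 1 (shut at 1, half-way at 0, fully open at -1), set as the call begins (left out, the last holds). The fingers move at their own pace and stop on an object; "grip_force" is the grip in N (left out, the last holds). Time passes only in rows, so rows that do not move let the fingers close. It gives the time, the measured TCP pose, the force, the opening and the grip force at its end, in the units of the state.
- observe(): the state, without advancing time (a new reading comes with each control period).
- camera(name): name is "scene" or "top" or "wrist"; returns (picture, depth): 400x640x3 uint8, red, green, blue; 400x640 float32, m along the optical axis (not along the pixel's ray), 0 where there is no reading.
- camera_model(name): a dict with "intrinsics" (3x3 intrinsics, pixels), "R" (3x3) and "t" (3): a world point X has camera coordinates R X + t; the wrist camera has in their place "hand_eye" (4x4, takes a point from camera to tool coordinates, whose origin is the TCP and whose axes are the flange's). Camera axes: x right, y down, z forward; pixel columns grow to the right and rows downward; lengths in m; the calibration is good to about 2 mm. A picture is of the moment at which its call begins: read the wrist's pose just before it. camera_model takes no time and is no camera call.
- close_job(): hands the job in; it is judged then, once.
The state is a dict: "time_s": time; "joints": joint angles; "dq": joint speeds; "joint_efforts": joint torques, N m; "tcp_pos": TCP position; "tool_rot": TCP orientation; "contact_force": force on the tool from outside, world axes, zero at the start; "wrist_torque": the same for the moment, N m; "width": finger opening in m; "finger_force": force on a finger pad.
Only numpy, scipy, OpenCV 4.12 (cv2) and the standard library are available. Lean on these libraries where they do the work, as an engineer would, in place of code of your own. Each camera call takes 0.05 s, during which the arm holds its last target. There are 200 camera calls.

## Working session

There is one attempt and no reset: what is moved stays moved. The work goes in short steps, Python scripts to look and compute and a tool call to move; the robot and the scene stay as the last step left them, time stands still between calls to the robot, and variables do not carry over. Pictures are saved under pics/ and viewed, at most 10 in all, crops included, and the job is handed in when it is done.

Besides the shell and the picture viewer there is one more tool, called after "Emit:" by a JSON object that holds its "api" and its "payload", one argument or row to a line. move_arm: Moves the arm, as the interface text tells. Its arguments: {"type":"object","properties":{"deltas":{"type":"array","items":{"type":"array"}},"gripper":{"type":"number"},"grip_force":{"type":"number"}},"required":["deltas"]}

```bash
mkdir -p pics
cat > h.py <<'E'
import numpy as np,cv2
from rig import observe,camera,camera_model,close_job
def snap(n,f):
    s=observe();p,d=camera(n);cv2.imwrite('pics/'+f+'.png',p[:,:,::-1]);np.savez('pics/'+f+'.npz',p=p,d=d,pos=s['tcp_pos'],rot=s['tool_rot']);return p,d
def cam(n,f=None):
    m=camera_model(n);K=np.array(m['intrinsics'])
    if n=='wrist':
        z=np.load('pics/'+f+'.npz');H=np.array(m['hand_eye']);Rw=z['rot']@H[:3,:3];c=z['rot']@H[:3,3]+z['pos'];return K,Rw,c
    R=np.array(m['R']);return K,R.T,-R.T@np.array(m['t'])
def ray(n,uv,h,f=None):
    K,Rw,c=cam(n,f);uv=np.atleast_2d(uv);d=(Rw@np.linalg.inv(K)@np.c_[uv,np.ones(len(uv))].T).T
    return c+d*((h-c[2])/d[:,2])[:,None]
def cloud(n,f):
    K,Rw,c=cam(n,f);D=np.load('pics/'+f+'.npz')['d'];v,u=np.mgrid[:400,:640]
    P=np.stack([u,v,np.ones_like(u)],-1)@np.linalg.inv(K).T*D[...,None]
    return P@Rw.T+c
E
python3 - <<'E'
from h import *
snap('top','top0');snap('scene','sc0')
for n in('top','scene'):print(cam(n))
print(camera_model('wrist'));s=observe();print(s['time_s'],s['tool_rot'])
E
```

```text
(array([[390.19559349,   0.        , 318.31869795],
       [  0.        , 390.19559349, 192.71963164],
       [  0.        ,   0.        ,   1.        ]]), array([[ 0.02782915, -0.99032125,  0.1359756 ],
       [-0.99960663, -0.02709661,  0.00723556],
       [-0.00348105, -0.13612347, -0.99068576]]), array([0.44141449, 0.03599333, 1.03192339]))
(array([[517.74337841,   0.        , 320.50468955],
       [  0.        , 517.74337841, 203.03448314],
       [  0.        ,   0.        ,   1.        ]]), array([[ 0.72598307,  0.58925924, -0.35457317],
       [ 0.68761705, -0.6305576 ,  0.35997209],
       [-0.01146193, -0.5051442 , -0.86295884]]), array([ 1.15096698, -0.56233106,  1.44856066]))
{'intrinsics': array([[282.91218299,   0.        , 319.60640503],
       [  0.        , 282.91218299, 203.17871395],
       [  0.        ,   0.        ,   1.        ]]), 'hand_eye': array([[ 1.93665003e-04, -9.66691011e-01, -2.55946189e-01,
         7.06671305e-02],
       [ 9.99998995e-01,  5.46595631e-04, -1.30779160e-03,
         3.35011337e-04],
       [ 1.40412945e-03, -2.55945678e-01,  9.66690146e-01,
        -1.46386591e-01],
       [ 0.00000000e+00,  0.00000000e+00,  0.00000000e+00,
         1.00000000e+00]])}
0.1 [[-9.34557555e-01  3.55811818e-01 -3.56885062e-04]
 [ 3.55811960e-01  9.34556536e-01 -1.38945376e-03]
 [-1.60854801e-04 -1.42550848e-03 -9.99998971e-01]]
```

View pics/top0.png

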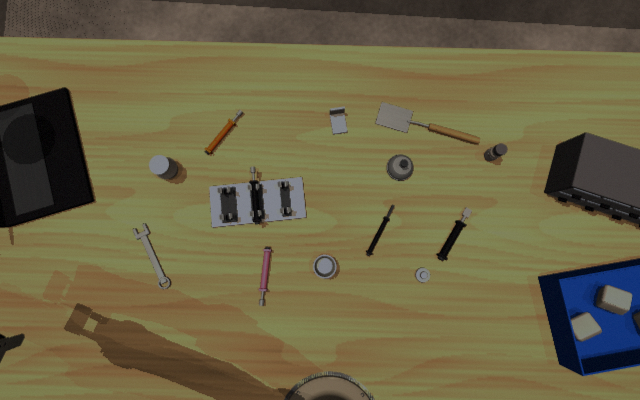

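View pics/sc0.png

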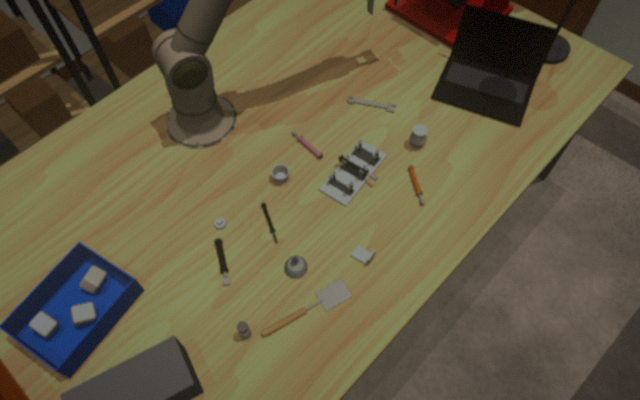

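Top view: scraper candidates are the thick black tool at (453,235) and the slim black one at (380,230). The driver is in the rack at (256,200). The decoys are the orange tool (222,133) and the pink one (265,275). The rack stations are at (229,204) and (286,199), and the bell is at (400,167). I'll choose scraper = (453,235) and brush = (380,230), then check both in a crop.

Run:
```python
from h import *
p=np.load('pics/top0.npz')['p']
a=cv2.resize(p[160:235,200:315],None,fx=5,fy=5,interpolation=3);b=cv2.resize(p[195:270,355:480],None,fx=5,fy=5,interpolation=3)
a=cv2.resize(a,(625,a.shape[0]*625//a.shape[1]))
cv2.imwrite('pics/crop0.png',np.vstack([a,b])[:600,:,::-1] if a.shape[0]+b.shape[0]<=600 else cv2.resize(np.vstack([a,b]),(460,580))[:,:,::-1])
C=cloud('top','top0')
m=(p.max(2)<50).astype(np.uint8)
n,l,st,ce=cv2.connectedComponentsWithStats(m)
for i in range(1,n):
    x,y,w,h,A=st[i]
    if 25<A<2500 and 190<x<480 and 140<y<300:
        pts=np.argwhere(l==i)[:,::-1].astype(np.float32)
        bx=cv2.minAreaRect(pts); print(st[i],bx, np.round(np.median(C[l==i],0),3))
```

```text
[400 160   8   8  48] ((403.5, 163.5), (7.0, 7.0), 90.0) [ 0.656 -0.171  0.06 ]
[250 181  15  43 398] ((256.9539489746094, 201.7663116455078), (42.664093017578125, 11.519306182861328), 84.5596694946289) [0.552 0.201 0.043]
[281 182  10  34 213] ((285.02392578125, 198.5723114013672), (33.50081253051758, 7.941207408905029), 85.76361083984375) [0.565 0.13  0.013]
[221 188  17  35 430] ((228.58529663085938, 204.60879516601562), (33.823158264160156, 14.725728988647461), 85.60128784179688) [0.545 0.278 0.013]
[366 206  28  50 217] ((379.7000427246094, 230.10000610351562), (5.813776969909668, 55.007266998291016), 26.56505012512207) [ 0.48  -0.115  0.012]
[437 221  29  40 351] ((450.287109375, 240.38104248046875), (10.6807222366333, 43.518802642822266), 29.19748306274414) [ 0.467 -0.3    0.019]
```

View pics/crop0.png

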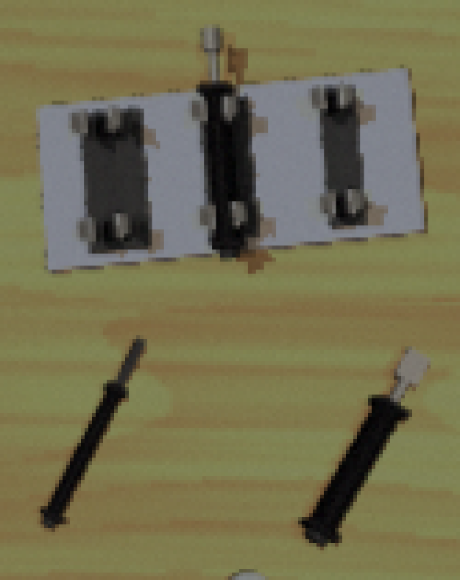

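Run:
```python
from h import *
p=np.load('pics/top0.npz')['p'];m=(p.max(2)<50).astype(np.uint8);n,l,st,ce=cv2.connectedComponentsWithStats(m)
def ax(u,v,h):
    i=l[v,u];P=ray('top',np.argwhere(l==i)[:,::-1],h)[:,:2];c=P.mean(0);w,V=np.linalg.eigh(np.cov((P-c).T));d=V[:,1]*np.sign(V[0,1]);t=(P-c)@d;e=(P-c)@np.array([-d[1],d[0]])
    return c,np.degrees(np.arctan2(d[1],d[0])),c+d*t.min(),c+d*t.max(),t.max()-t.min(),c+d*(t.max()+t.min())/2
for n_,u,v,h in(('scr',450,240,.015),('br',380,230,.01),('drv',256,202,.04),('wide',229,204,.013),('nar',285,198,.013)):
    print(n_,*[np.round(x,4) for x in ax(u,v,h)])
print(ray('top',[400,162],.061))
```

```text
scr [ 0.4666 -0.3015] -30.2394 [ 0.4169 -0.2725] [ 0.5157 -0.33  ] 0.1143 [ 0.4663 -0.3013]
br [ 0.481  -0.1166] -26.4535 [ 0.4234 -0.088 ] [ 0.5526 -0.1522] 0.1443 [ 0.488  -0.1201]
drv [0.5497 0.2005] 7.8921 [0.4957 0.193 ] [0.6049 0.2081] 0.1103 [0.5503 0.2005]
wide [0.5435 0.2783] 8.275 [0.4995 0.2719] [0.5882 0.2848] 0.0896 [0.5439 0.2783]
nar [0.5636 0.1306] 7.5206 [0.5193 0.1248] [0.6078 0.1365] 0.0893 [0.5635 0.1306]
[[ 0.65899215 -0.16189757  0.061     ]]
```

Emit:
{"api": "move_arm", "payload": {
  "deltas": [
    [[-3.7, -2.86, 0.65], [0, 0, 0]],
    [[-3.7, -2.86, 0.65], [0, 0, 0]],
    [[-3.7, -2.86, 0.65], [0, 0, 0]],
    [[-3.7, -2.86, 0.65], [0, 0, 0]],
    [[-3.7, -2.86, 0.65], [0, 0, 0]],
    [[-3.7, -2.86, 0.65], [0, 0, 0]],
    [[-3.7, -2.86, 0.65], [0, 0, 0]],
    [[-3.7, -2.86, 0.65], [0, 0, 0]],
    [[-3.7, -2.86, 0.65], [0, 0, 0]],
    [[-3.7, -2.86, 0.65], [0, 0, 0]],
    [[-3.7, -2.86, 0.65], [0, 0, 0]],
    [[-3.7, -2.86, 0.65], [0, 0, 0]],
    [[0, 0, 0], [0, 0, -9.5]],
    [[0, 0, 0], [0, 0, -9.5]],
    [[0, 0, 0], [0, 0, -9.5]],
    [[0, 0, 0], [0, 0, 0]]
  ],
  "gripper": -1
}}

```text
time_s: 2.1
tcp_pos: [0.5507, 0.1985, 0.1594]
tool_rot: [[-0.991, -0.132, -0.001], [-0.132, 0.991, 0.0], [0.001, 0.0, -1.0]]
contact_force: [-0.4, -0.8, 0.4]
width: 0.0929
finger_force: 0.0
```

Run:
```python
from h import *
snap('wrist','w1');s=observe();print(s['time_s'],s['tcp_pos'],s['tool_rot'],s['joints'],s['width'])
```

```text
2.15 [0.55074974 0.19857236 0.15940857] [[-9.91600568e-01 -1.29336867e-01 -5.37321496e-04]
 [-1.29336939e-01  9.91600699e-01  1.01992325e-04]
 [ 5.19617003e-04  1.70631165e-04 -9.99999850e-01]] [-0.32042656  0.53673816 -0.17683392  1.98768887  0.15269743  0.63004157
  1.10393683] 0.09302234023088826
```

View pics/w1.png

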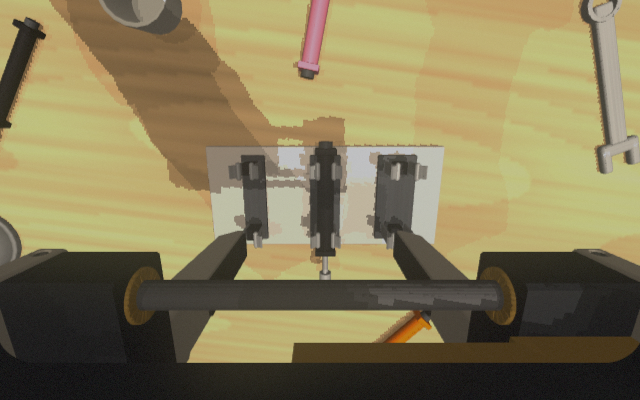

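Wrist view: the rack is square in the picture. The narrow station is at (254,200), the driver at (325,200) with its head down the picture (+x), and the wide station at (396,195). I'll measure the jaws from depth.

Run:
```python
from h import *
C=cloud('wrist','w1');p=np.load('pics/w1.npz')['p'];
a=np.radians(7.6);X=np.array([np.cos(a),np.sin(a)]);Y=np.array([-X[1],X[0]])
o=np.array([.5537,.2045])
L=(C[...,:2]-o);lx=L@X;ly=L@Y;z=C[...,2]
c=ray('wrist',[[207,147],[444,147]],.008,'w1')[:,:2];e=c[1]-c[0];print('edge',c,np.linalg.norm(e),np.degrees(np.arctan2(-e[0],e[1])))
print('edge mid +55 along x',c.mean(0)+.055*X)
for n,y0 in(('wide',.075),('mid',0),('nar',-.075)):
    M=(abs(ly-y0)<.03)&(abs(lx)<.06)&(z>.03)&(z<.075)
    for s in(-1,1):
        k=M&(abs(lx-s*.034)<.016)&(np.arange(400)[:,None]<250)
        for t in (-1,1):
            q=k&((ly-y0)*t>0); print(n,s,t,q.sum(),*[np.round(np.percentile(v[q],[5,50,95]),4) for v in(lx,ly,z)] if q.sum()>3 else '')
# foot plates at .013 by dark mask
m=((p.max(2)<75)&(abs(z-.013)<.007)).astype(np.uint8)
for n,y0 in(('wide',.075),('nar',-.075)):
    k=(m>0)&(abs(ly-y0)<.03)&(abs(lx)<.025)
    P=ray('wrist',np.argwhere(k)[:,::-1],.013,'w1')[:,:2]-o
    r=P@X;t=P@Y;print(n,k.sum(),np.percentile(t,[2,98]),[np.round((np.percentile(t[abs(r-x)<.005],2)+np.percentile(t[abs(r-x)<.005],98))/2,4) for x in(-.02,-.01,0,.01,.02) if (abs(r-x)<.005).sum()>5])
k=(abs(ly)<.02)&(abs(lx)<.075)&(p.max(2)<60)&(z>.03);k[250:]=0
P=ray('wrist',np.argwhere(k)[:,::-1],.042,'w1')[:,:2];cc=P.mean(0);w,V=np.linalg.eigh(np.cov((P-cc).T));d=V[:,1]*np.sign(V[0,1]);t=(P-cc)@d
print('drv',cc,np.degrees(np.arctan2(d[1],d[0])),t.min(),t.max(),'center~',cc+d*(t.min()+.059))
```

```text
edge [[0.51451433 0.07605165]
 [0.48215419 0.31905067]] 0.24514424899542736 7.585439817853368
edge mid +55 along x [0.55285111 0.20482526]
wide -1 -1 182 [-0.0423 -0.0363 -0.03  ] [0.0589 0.0623 0.0672] [0.0335 0.0492 0.0536]
wide -1 1 202 [-0.0423 -0.0361 -0.03  ] [0.0815 0.0855 0.0898] [0.0461 0.0493 0.0536]
wide 1 -1 148 [0.0252 0.0303 0.0377] [0.059  0.062  0.0658] [0.0331 0.0489 0.0532]
wide 1 1 11 [0.0236 0.0263 0.0277] [0.0834 0.086  0.0871] [0.033  0.036  0.0481]
mid -1 -1 416 [-0.048  -0.0355 -0.0202] [-0.0136 -0.0061 -0.0006] [0.0411 0.0453 0.0514]
mid -1 1 395 [-0.0479 -0.0354 -0.0201] [0.0004 0.0051 0.0129] [0.0412 0.0454 0.0514]
mid 1 -1 316 [0.0197 0.03   0.0408] [-0.0139 -0.0062 -0.0003] [0.0398 0.0457 0.0518]
mid 1 1 277 [0.0205 0.0303 0.0407] [0.0007 0.0065 0.0132] [0.0414 0.0462 0.0518]
nar -1 -1 268 [-0.0418 -0.0357 -0.0301] [-0.0875 -0.0814 -0.0764] [0.0306 0.0459 0.0507]
nar -1 1 150 [-0.0423 -0.0364 -0.0294] [-0.0711 -0.0673 -0.0624] [0.0356 0.0465 0.0511]
nar 1 -1 76 [0.0261 0.0312 0.0376] [-0.0825 -0.0787 -0.0754] [0.0304 0.0315 0.0379]
nar 1 1 159 [0.0251 0.0294 0.0378] [-0.0724 -0.0672 -0.0624] [0.0307 0.0462 0.0509]
wide 132 [0.05408815 0.08230449] [np.float64(0.0546), np.float64(0.0544), np.float64(0.0546), np.float64(0.0686)]
nar 308 [-0.08580509 -0.06288857] [np.float64(-0.0744), np.float64(-0.0743), np.float64(-0.0633), np.float64(-0.0742)]
drv [0.5462983  0.20223184] 16.47237719288368 -0.17654469294405595 0.05648788326879265 center~ [0.43357805 0.16890168]
```

Emit:
{"api": "move_arm", "payload": {
  "deltas": [
    [[1.34, -4.42, 0.36], [0, 0, 0]],
    [[1.34, -4.42, 0.36], [0, 0, 0]],
    [[1.34, -4.42, 0.36], [0, 0, 0]],
    [[1.34, -4.42, 0.36], [0, 0, 0]],
    [[1.34, -4.42, 0.36], [0, 0, 0]],
    [[1.34, -4.42, 0.36], [0, 0, 0]],
    [[1.34, -4.42, 0.36], [0, 0, 0]],
    [[1.34, -4.42, 0.36], [0, 0, 0]],
    [[1.34, -4.42, 0.36], [0, 0, 0]],
    [[1.34, -4.42, 0.36], [0, 0, 0]],
    [[1.34, -4.42, 0.36], [0, 0, 0]],
    [[0, 0, 0], [0, 0, 9.4]],
    [[0, 0, 0], [0, 0, 9.4]],
    [[0, 0, 0], [0, 0, 9.4]],
    [[0, 0, 0], [0, 0, 9.4]],
    [[0, 0, 0], [0, 0, 0]]
  ]
}}

```text
time_s: 4.15
tcp_pos: [0.4697, -0.3024, 0.12]
tool_rot: [[-0.866, 0.5, -0.0], [0.5, 0.866, -0.001], [-0.0, -0.001, -1.0]]
contact_force: [-0.1, 0.1, 0.1]
width: 0.0928
finger_force: 0.0
```

```bash
cat > tool.py <<'E'
from h import *
import sys
def meas(f,r,guess,col):
    # axis of dark handle near guess; r = axis height
    C=cloud('wrist',f);p=np.load('pics/'+f+'.npz')['p'];z=C[...,2];d=np.linalg.norm(C[...,:2]-guess,axis=-1)
    m=((p.max(2)<75)&(z>.4*r)&(z<2.4*r)&(d<.075)).astype(np.uint8)
    n,l,st,ce=cv2.connectedComponentsWithStats(m);i=1+np.argmax(st[1:,4]);q=l==i;print('bbox',st[i])
    P=C[q][:,:2];c=P.mean(0);w,V=np.linalg.eigh(np.cov((P-c).T));dr=V[:,1]*np.sign(V[0,1]);nn=np.array([-dr[1],dr[0]])
    t=(P-c)@dr;e=(P-c)@nn
    for _ in range(3):
        # midline from edge percentiles per slice
        bs=[b for b in np.arange(t.min()+.015,t.max()-.015,.004)]
        mid=[(np.percentile(e[abs(t-b)<.003],3)+np.percentile(e[abs(t-b)<.003],97))/2 for b in bs]
        k=np.polyfit(bs,mid,1);c=c+nn*k[1];dr=dr+nn*k[0];dr/=np.linalg.norm(dr);nn=np.array([-dr[1],dr[0]]);t=(P-c)@dr;e=(P-c)@nn
    print('ends',c+dr*np.percentile(t,.3),c+dr*np.percentile(t,99.7),'len',t.max()-t.min(),'ang',np.degrees(np.arctan2(dr[1],dr[0])),'w',np.percentile(e,[2,98]))
    h=[ (round(b,3),round(float(np.ptp(e[abs(t-b)<.0015])),4)) for b in np.arange(t.min(),t.max(),.003) if (abs(t-b)<.0015).sum()>3];print(h)
    tc=[b for b,w in h if w>col]
    print('collar t',tc);
    print('centre from tail',c+dr*(np.percentile(t,.3)+.059))
    if tc: print('centre from collars',c+dr*(min(tc)+max(tc))/2)
E
python3 - <<'E'
from tool import *
snap('wrist','w2');s=observe();print(s['time_s'],s['tcp_pos'],s['tool_rot'],s['joints'])
meas('w2',.012,np.array([.468,-.302]),.0225)
E
```

```text
4.2 [ 0.46969273 -0.30241905  0.12004739] [[-8.67459627e-01  4.97507546e-01 -1.92927347e-04]
 [ 4.97507580e-01  8.67459516e-01 -4.42805174e-04]
 [-5.29422525e-05 -4.80098428e-04 -9.99999883e-01]] [ 0.50133127  0.56506585 -0.04486261  2.08148517  0.05149367  0.4960264
  1.46821213]
bbox [ 301  141   28  121 2524]
ends [ 0.41717195 -0.276681  ] [ 0.51082355 -0.33138421] len 0.11041444931859834 ang -30.289803248413268 w [-0.00975525  0.00953957]
[(np.float64(-0.056), 0.0139), (np.float64(-0.053), 0.0149), (np.float64(-0.05), 0.0228), (np.float64(-0.047), 0.023), (np.float64(-0.044), 0.0197), (np.float64(-0.041), 0.0186), (np.float64(-0.038), 0.0187), (np.float64(-0.035), 0.0177), (np.float64(-0.032), 0.0187), (np.float64(-0.029), 0.0189), (np.float64(-0.026), 0.019), (np.float64(-0.023), 0.0179), (np.float64(-0.02), 0.018), (np.float64(-0.017), 0.0181), (np.float64(-0.014), 0.0181), (np.float64(-0.011), 0.0182), (np.float64(-0.008), 0.0182), (np.float64(-0.005), 0.0183), (np.float64(-0.002), 0.0184), (np.float64(0.001), 0.0184), (np.float64(0.004), 0.0185), (np.float64(0.007), 0.0185), (np.float64(0.01), 0.0186), (np.float64(0.013), 0.0186), (np.float64(0.016), 0.0187), (np.float64(0.019), 0.0187), (np.float64(0.022), 0.0188), (np.float64(0.025), 0.0188), (np.float64(0.028), 0.0189), (np.float64(0.031), 0.019), (np.float64(0.034), 0.0191), (np.float64(0.037), 0.0191), (np.float64(0.04), 0.0192), (np.float64(0.043), 0.0192), (np.float64(0.046), 0.0193), (np.float64(0.049), 0.0234), (np.float64(0.052), 0.0216)]
collar t [np.float64(-0.05), np.float64(-0.047), np.float64(0.049)]
centre from tail [ 0.46811759 -0.30643906]
centre from collars [ 0.46336958 -0.30366569]
```

View pics/w2.png

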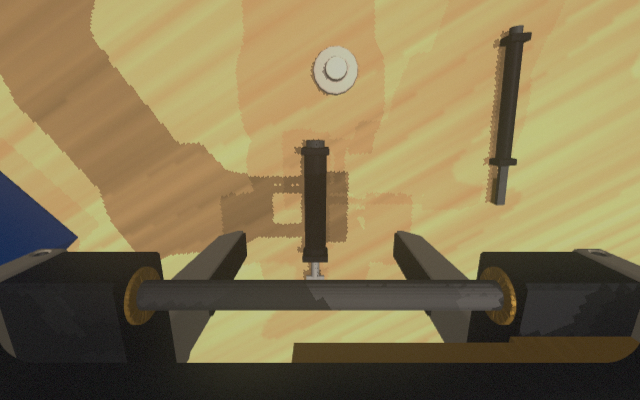

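The wrist view confirms the scraper at (315,200), square between the fingers. The brush is at (507,110) and the gear at (336,70), clear of the fingers.

Emit:
{"api": "move_arm", "payload": {
  "deltas": [
    [[0.12, -0.42, 2.5], [0, 0, 0]],
    [[0, 0, 3], [0, 0, 0]],
    [[0, 0, 2.5], [0, 0, 0]],
    [[0, 0, 1.3], [0, 0, 0]],
    [[0, 0, 0.5], [0, 0, 0]],
    [[0, 0, 0], [0, 0, 0]]
  ]
}}

```text
time_s: 4.95
tcp_pos: [0.4666, -0.3058, 0.0223]
tool_rot: [[-0.867, 0.499, 0.0], [0.499, 0.867, -0.0], [-0.0, 0.0, -1.0]]
contact_force: [-1.1, -1.5, 0.7]
width: 0.0931
finger_force: 0.0
```

Emit:
{"api": "move_arm", "payload": {
  "deltas": [
    [[0, 0, 0], [0, 0, 0]],
    [[0, 0, 0], [0, 0, 0]],
    [[0, 0, 0], [0, 0, 0]],
    [[0, 0, 0], [0, 0, 0]],
    [[0, 0, 0], [0, 0, 0]],
    [[0, 0, 0], [0, 0, 0]],
    [[0, 0, 0], [0, 0, 0]],
    [[0, 0, 0], [0, 0, 0]]
  ],
  "gripper": 1,
  "grip_force": 40
}}

```text
time_s: 5.95
tcp_pos: [0.4664, -0.3057, 0.022]
tool_rot: [[-0.867, 0.499, 0.0], [0.499, 0.867, 0.0], [-0.0, 0.0, -1.0]]
contact_force: [-0.8, -0.1, 0.5]
width: 0.0191
finger_force: 40.0
```

Emit:
{"api": "move_arm", "payload": {
  "deltas": [
    [[0, 0, -3], [0, 0, 0]],
    [[0, 0, -5], [0, 0, 0]],
    [[0, 0, -5], [0, 0, 0]],
    [[1.74, 4.18, -0.8], [0, 0, 0]],
    [[1.74, 4.18, 0], [0, 0, 0]],
    [[1.74, 4.18, 0], [0, 0, 0]],
    [[1.74, 4.18, 0], [0, 0, 0]],
    [[1.74, 4.18, 0], [0, 0, 0]],
    [[1.74, 4.18, 0], [0, 0, 0]],
    [[1.74, 4.18, 0], [0, 0, 0]],
    [[1.74, 4.18, 0], [0, 0, 0]],
    [[1.74, 4.18, 0], [0, 0, 0]],
    [[1.74, 4.18, 0], [0, 0, 0]],
    [[1.74, 4.18, 0], [0, 0, 0]],
    [[1.74, 4.18, 0], [0, 0, 0]],
    [[1.74, 4.18, 0], [0, 0, 0]]
  ]
}}

```text
time_s: 7.95
tcp_pos: [0.5415, 0.2795, 0.16]
tool_rot: [[-0.867, 0.499, -0.0], [0.499, 0.867, -0.0], [-0.0, -0.0, -1.0]]
contact_force: [0.5, -0.2, -0.4]
width: 0.0192
finger_force: 40.0
```

Emit:
{"api": "move_arm", "payload": {
  "deltas": [
    [[0, 0, 0], [0, 0, -9.4]],
    [[0, 0, 0], [0, 0, -9.4]],
    [[0, 0, 0], [0, 0, -9.4]],
    [[0, 0, 3], [0, 0, -9.4]],
    [[0, 0, 1], [0, 0, 0]],
    [[0, 0, 0], [0, 0, 0]]
  ]
}}

```text
time_s: 8.7
tcp_pos: [0.5412, 0.2777, 0.1194]
tool_rot: [[-0.992, -0.13, -0.001], [-0.13, 0.992, -0.001], [0.002, -0.001, -1.0]]
contact_force: [0.7, 0.5, -0.7]
width: 0.019
finger_force: 40.0
```

Run:
```python
from tool import *
snap('wrist','w3');s=observe();print(s['time_s'],s['tcp_pos'],s['tool_rot'],s['contact_force'])
```

```text
8.75 [0.54156231 0.27803498 0.1201181 ] [[-9.91470257e-01 -1.30332673e-01 -3.51470004e-04]
 [-1.30332534e-01  9.91470260e-01 -3.93621274e-04]
 [ 3.99773769e-04 -3.44455809e-04 -9.99999861e-01]] [ 0.49968856 -0.73647604 -0.33537838]
```

View pics/w3.png

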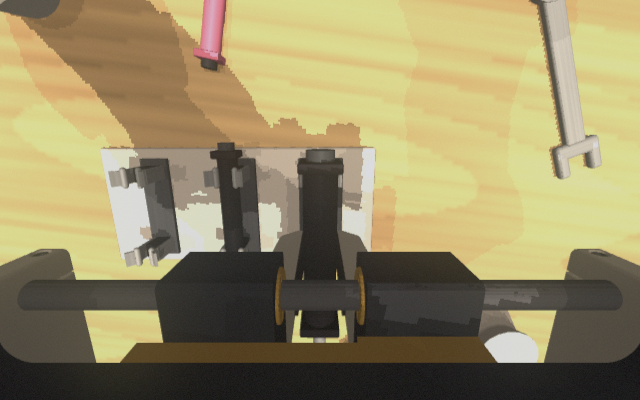

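Scraper held level and square above the wide station, tail at (320,152). I'll check its position along the axis.

Run:
```python
from h import *
C=cloud('wrist','w3');z=np.load('pics/w3.npz');L=(C-z['pos'])@z['rot']  # tool coords
m=(abs(L[...,1])<.02)&(abs(L[...,2]-.01)<.02)&(L[...,0]<-.02-0)*(L[...,0]>-.0) if 0 else (abs(L[...,1])<.02)&(abs(L[...,2]-.008)<.018)
m[245:]=0
P=L[m]  # tool x, tail side: see sign
t=P[:,0]
for b in np.arange(t.min(),t.max(),.002):
    q=abs(t-b)<.001
    if q.sum()>3: print(round(b,4),q.sum(),np.round(np.percentile(P[q,1],[3,97]),4),np.round(P[q,2].min(),4))
```

```text
0.0056 8 [-0.009   0.0094] 0.0046
0.0076 170 [-0.0184  0.0158] -0.0005
0.0096 466 [-0.019  0.019] -0.0029
0.0116 114 [-0.0089  0.009 ] -0.0001
0.0136 111 [-0.0095  0.0094] -0.0004
0.0156 111 [-0.0088  0.0089] -0.0001
0.0176 114 [-0.0088  0.0089] -0.0007
0.0196 125 [-0.0089  0.009 ] -0.001
0.0216 112 [-0.0088  0.0088] -0.0005
0.0236 116 [-0.0091  0.0088] -0.0005
0.0256 117 [-0.0086  0.009 ] -0.0008
0.0276 118 [-0.0089  0.0093] -0.0003
0.0296 126 [-0.0086  0.0093] -0.0005
0.0316 120 [-0.0089  0.0093] -0.0
0.0336 128 [-0.0085  0.0094] -0.0008
0.0356 123 [-0.0087  0.0092] -0.0008
0.0376 128 [-0.0086  0.0091] -0.0002
0.0396 130 [-0.0084  0.0092] -0.0008
0.0416 123 [-0.009   0.0093] 0.0
0.0436 135 [-0.009   0.0091] -0.0003
0.0456 135 [-0.009  0.009] -0.0009
0.0476 112 [-0.0105  0.011 ] -0.0023
0.0496 185 [-0.011   0.0116] -0.0028
0.0516 187 [-0.011   0.0116] -0.0029
0.0536 229 [-0.0107  0.0111] -0.0029
0.0556 106 [-0.0067  0.0073] 0.0015
0.0576 108 [-0.0071  0.0077] 0.0014
```

Emit:
{"api": "move_arm", "payload": {
  "deltas": [
    [[0, 0, 2], [0, 0, 0]],
    [[0, 0, 2], [0, 0, 0]],
    [[0, 0, 1], [0, 0, 0]],
    [[0, 0, 0.3], [0, 0, 0]],
    [[0, 0, 0.3], [0, 0, 0]],
    [[0, 0, 0.3], [0, 0, 0]]
  ]
}}

```text
time_s: 9.5
tcp_pos: [0.5426, 0.2787, 0.0625]
tool_rot: [[-0.991, -0.133, 0.003], [-0.133, 0.991, 0.001], [-0.003, 0.001, -1.0]]
contact_force: [-0.2, -0.1, 9.2]
width: 0.0191
finger_force: 40.0
```

Emit:
{"api": "move_arm", "payload": {
  "deltas": [
    [[0, 0, 0.3], [0, 0, 0]],
    [[0, 0, 0.3], [0, 0, 0]],
    [[0, 0, 0.3], [0, 0, 0]],
    [[0, 0, 0.3], [0, 0, 0]],
    [[0, 0, 0.1], [0, 0, 0]],
    [[0, 0, 0], [0, 0, 0]]
  ]
}}

```text
time_s: 10.25
tcp_pos: [0.5413, 0.2781, 0.048]
tool_rot: [[-0.991, -0.133, -0.0], [-0.133, 0.991, -0.0], [0.0, -0.0, -1.0]]
contact_force: [-0.7, 1.0, 0.8]
width: 0.0191
finger_force: 40.0
```

Emit:
{"api": "move_arm", "payload": {
  "deltas": [
    [[0, 0, 0.15], [0, 0, 0]],
    [[0, 0, 0], [0, 0, 0]]
  ]
}}

```text
time_s: 10.5
tcp_pos: [0.5413, 0.2781, 0.0478]
tool_rot: [[-0.991, -0.133, 0.0], [-0.133, 0.991, -0.0], [-0.0, -0.0, -1.0]]
contact_force: [-4.7, 0.3, 15.8]
width: 0.0189
finger_force: 40.0
```

Emit:
{"api": "move_arm", "payload": {
  "deltas": [
    [[0, 0, -0.1], [0, 0, 0]],
    [[0, 0, 0], [0, 0, 0]],
    [[0, 0, 0], [0, 0, 0]],
    [[0, 0, 0], [0, 0, 0]]
  ],
  "gripper": 0.2
}}

```text
time_s: 11.0
tcp_pos: [0.5415, 0.278, 0.0473]
tool_rot: [[-0.991, -0.133, -0.0], [-0.133, 0.991, -0.0], [0.0, -0.0, -1.0]]
contact_force: [0.0, -0.2, 0.3]
width: 0.0373
finger_force: 0.0
```

Emit:
{"api": "move_arm", "payload": {
  "deltas": [
    [[0, 0, -2], [0, 0, 0]],
    [[0, 0, -3], [0, 0, 0]],
    [[0, 0, -3], [0, 0, 0]]
  ]
}}

```text
time_s: 11.38
tcp_pos: [0.5414, 0.278, 0.128]
tool_rot: [[-0.991, -0.133, -0.001], [-0.133, 0.991, -0.0], [0.001, -0.0, -1.0]]
contact_force: [0.5, 0.4, 0.3]
width: 0.0371
finger_force: 0.0
```

Emit:
{"api": "move_arm", "payload": {
  "deltas": [
    [[1.3, -4.22, 0], [0, 0, 0]],
    [[1.3, -4.22, 0], [0, 0, 0]],
    [[1.3, -4.22, 0], [0, 0, 0]],
    [[1.3, -4.22, 0], [0, 0, 0]],
    [[1.3, -4.22, 0], [0, 0, 0]],
    [[1.3, -4.22, 0], [0, 0, 0]],
    [[1.3, -4.22, 0], [0, 0, 0]],
    [[1.3, -4.22, 0], [0, 0, 0]],
    [[1.3, -4.22, 0], [0, 0, 0]],
    [[0, 0, 0], [0, 0, 8.5]],
    [[0, 0, 0], [0, 0, 8.5]],
    [[0, 0, 0], [0, 0, 8.5]],
    [[0, 0, 1], [0, 0, 8.5]],
    [[0, 0, 0], [0, 0, 0]]
  ],
  "gripper": -0.6
}}

```text
time_s: 13.12
tcp_pos: [0.476, -0.1138, 0.1171]
tool_rot: [[-0.897, 0.443, -0.001], [0.443, 0.897, -0.0], [0.001, -0.001, -1.0]]
contact_force: [-0.3, 0.9, -0.3]
width: 0.0745
finger_force: 0.0
```

Run:
```python
from tool import *
snap('wrist','w4');s=observe();print(s['time_s'],s['tcp_pos'],s['tool_rot'])
meas('w4',.008,np.array([.476,-.114]),.0148)
```

```text
13.175 [ 0.47611418 -0.11378965  0.1174006 ] [[-8.97688320e-01  4.40630413e-01 -7.20249075e-04]
 [ 4.40630626e-01  8.97688490e-01 -1.60412251e-04]
 [ 5.75876789e-04 -4.61364005e-04 -9.99999728e-01]]
bbox [ 308  140   18  120 1476]
ends [ 0.42177416 -0.09086326] [ 0.52138546 -0.13941481] len 0.11342063488869747 ang -25.985072744351346 w [-0.00584643  0.00614663]
[(np.float64(-0.052), 0.0079), (np.float64(-0.049), 0.0147), (np.float64(-0.046), 0.0148), (np.float64(-0.043), 0.0104), (np.float64(-0.04), 0.0107), (np.float64(-0.037), 0.0107), (np.float64(-0.034), 0.0108), (np.float64(-0.031), 0.0108), (np.float64(-0.028), 0.0108), (np.float64(-0.025), 0.0109), (np.float64(-0.022), 0.0109), (np.float64(-0.019), 0.011), (np.float64(-0.016), 0.011), (np.float64(-0.013), 0.011), (np.float64(-0.01), 0.011), (np.float64(-0.007), 0.0111), (np.float64(-0.004), 0.0111), (np.float64(-0.001), 0.0112), (np.float64(0.002), 0.0112), (np.float64(0.005), 0.0112), (np.float64(0.008), 0.0102), (np.float64(0.011), 0.0103), (np.float64(0.014), 0.0103), (np.float64(0.017), 0.0103), (np.float64(0.02), 0.0104), (np.float64(0.023), 0.0104), (np.float64(0.026), 0.0104), (np.float64(0.029), 0.0105), (np.float64(0.032), 0.0105), (np.float64(0.035), 0.0105), (np.float64(0.038), 0.0106), (np.float64(0.041), 0.0106), (np.float64(0.044), 0.0106), (np.float64(0.047), 0.0107), (np.float64(0.05), 0.0148), (np.float64(0.053), 0.0143), (np.float64(0.056), 0.0095)]
collar t []
centre from tail [ 0.47480975 -0.11671334]
```

View pics/w4.png

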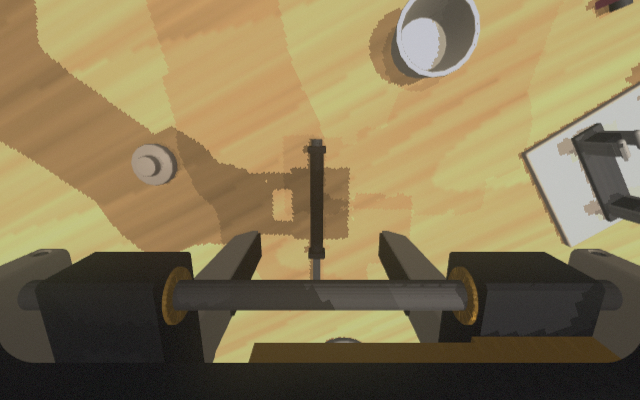

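The brush is at (316,200), straight between the fingers. The cup is at (437,38) and the gear at (153,163), both clear.

Emit:
{"api": "move_arm", "payload": {
  "deltas": [
    [[0.24, -0.32, 2.5], [0, 0, 0]],
    [[0, 0, 3], [0, 0, 0]],
    [[0, 0, 2.4], [0, 0, 0]],
    [[0, 0, 1.2], [0, 0, 0]],
    [[0, 0, 0.5], [0, 0, 0]],
    [[0, 0, 0], [0, 0, 0]]
  ]
}}

```text
time_s: 13.92
tcp_pos: [0.4728, -0.1158, 0.0218]
tool_rot: [[-0.896, 0.443, 0.0], [0.443, 0.896, 0.0], [-0.0, 0.0, -1.0]]
contact_force: [-0.1, 0.7, -0.8]
width: 0.0746
finger_force: 0.0
```

Emit:
{"api": "move_arm", "payload": {
  "deltas": [
    [[0, 0, 0], [0, 0, 0]],
    [[0, 0, 0], [0, 0, 0]],
    [[0, 0, 0], [0, 0, 0]],
    [[0, 0, 0], [0, 0, 0]],
    [[0, 0, 0], [0, 0, 0]],
    [[0, 0, 0], [0, 0, 0]],
    [[0, 0, 0], [0, 0, 0]],
    [[0, 0, 0], [0, 0, 0]]
  ],
  "gripper": 1,
  "grip_force": 40
}}

```text
time_s: 14.92
tcp_pos: [0.4726, -0.1157, 0.0215]
tool_rot: [[-0.896, 0.444, -0.0], [0.444, 0.896, 0.0], [0.0, -0.0, -1.0]]
contact_force: [-0.1, 0.6, -0.2]
width: 0.0109
finger_force: 40.0
```

Emit:
{"api": "move_arm", "payload": {
  "deltas": [
    [[0, 0, -3], [0, 0, 0]],
    [[0, 0, -4], [0, 0, 0]],
    [[0, 0, -3], [0, 0, 0]],
    [[0.49, 4.33, 0], [0, 0, 0]],
    [[0.49, 4.33, 0], [0, 0, 0]],
    [[0.49, 4.33, 0], [0, 0, 0]],
    [[0.49, 4.33, 0], [0, 0, 0]],
    [[0.49, 4.33, 0], [0, 0, 0]],
    [[0.5, 4.31, 0], [0, 0, 0]],
    [[0, 0, 0], [0, 0, -8.5]],
    [[0, 0, 0], [0, 0, -8.5]],
    [[0, 0, 0], [0, 0, -8.5]],
    [[0, 0, 0], [0, 0, -8.5]],
    [[0, 0, 0], [0, 0, 0]],
    [[0, 0, 0], [0, 0, 0]]
  ]
}}

```text
time_s: 16.8
tcp_pos: [0.5613, 0.1298, 0.1215]
tool_rot: [[-0.992, -0.13, -0.0], [-0.13, 0.992, -0.0], [0.0, 0.0, -1.0]]
contact_force: [-0.3, 0.2, -0.4]
width: 0.011
finger_force: 40.0
```

Run:
```python
from h import *
snap('wrist','w5');s=observe();print(s['time_s'],s['tcp_pos'],s['tool_rot'])
C=cloud('wrist','w5');z=np.load('pics/w5.npz');L=(C-z['pos'])@z['rot']
m=(abs(L[...,1])<.014)&(abs(L[...,2]-.012)<.016);m[245:]=0
P=L[m];t=P[:,0]
for b in np.arange(.02,t.max(),.002):
    q=abs(t-b)<.001
    if q.sum()>3: print(round(b,4),q.sum(),np.round(np.percentile(P[q,1],[3,97]),4),np.round(np.percentile(P[q,2],5),4))
# scraper seated check: wide station frame
o=np.array([.5416,.2779]);a=np.radians(7.6);X=np.array([np.cos(a),np.sin(a)]);Y=np.array([-X[1],X[0]])
p=z['p'];D=C[...,:2]-o;lx=D@X;ly=D@Y;k=(abs(ly)<.02)&(abs(lx)<.07)&(C[...,2]>.03)&(C[...,2]<.06)&(p.max(2)<75);k[250:]=0
for b in np.arange(-.064,.06,.004):
    q=k&(abs(lx-b)<.002)
    if q.sum()>3: print('S',round(b,3),q.sum(),np.round(np.percentile(ly[q],[3,97]),4),np.round(np.percentile(C[q][:,2],95),4))
```

```text
16.85 [0.56134482 0.1299267  0.12149534] [[-9.91436735e-01 -1.30587857e-01 -1.13756146e-04]
 [-1.30587844e-01  9.91436736e-01 -1.15747243e-04]
 [ 1.27897207e-04 -9.99008984e-05 -9.99999987e-01]]
0.02 68 [-0.0055  0.0056] 0.0074
0.022 65 [-0.0055  0.0056] 0.0078
0.024 66 [-0.0055  0.0055] 0.0077
0.026 66 [-0.0055  0.0055] 0.0076
0.028 67 [-0.0054  0.0055] 0.0074
0.03 69 [-0.0054  0.0049] 0.0078
0.032 66 [-0.0054  0.0055] 0.0076
0.034 70 [-0.0054  0.0055] 0.0077
0.036 69 [-0.0053  0.0054] 0.0078
0.038 71 [-0.0054  0.0054] 0.0077
0.04 73 [-0.0053  0.0061] 0.0076
0.042 75 [-0.0052  0.0059] 0.0076
0.044 72 [-0.0052  0.006 ] 0.0076
0.046 72 [-0.0052  0.0054] 0.0075
0.048 85 [-0.007   0.0074] 0.0056
0.05 112 [-0.0076  0.0077] 0.0053
0.052 100 [-0.0073  0.0074] 0.0052
0.054 122 [-0.0068  0.0072] 0.0059
0.056 56 [-0.0041  0.0047] 0.0089
0.058 64 [-0.0041  0.0047] 0.0088
S -0.06 8 [-0.0084 -0.0068] 0.0408
S -0.056 23 [-0.0082 -0.0065] 0.0404
S -0.052 224 [-0.0121  0.0098] 0.05
S -0.048 176 [-0.0125  0.009 ] 0.05
S -0.044 134 [-0.0098  0.005 ] 0.0477
S -0.04 93 [-0.0101  0.0061] 0.0478
S -0.036 69 [-0.0046  0.0088] 0.0478
S -0.032 72 [-0.0043  0.0078] 0.0478
S -0.028 79 [-0.01    0.0067] 0.0477
S -0.024 121 [-0.0101  0.005 ] 0.0477
S -0.02 140 [-0.0098  0.0053] 0.0478
S -0.016 133 [-0.0102  0.0046] 0.0475
S -0.012 132 [-0.0101  0.0051] 0.0475
S -0.008 126 [-0.0101  0.0055] 0.0477
S -0.004 127 [-0.01    0.0049] 0.0479
S 0.0 127 [-0.0099  0.0057] 0.0474
S 0.004 128 [-0.0102  0.0053] 0.0474
S 0.008 119 [-0.0101  0.0056] 0.0475
S 0.012 125 [-0.0099  0.0049] 0.0475
S 0.016 123 [-0.0101  0.0058] 0.0475
S 0.02 115 [-0.0102  0.0052] 0.0475
S 0.024 114 [-0.0101  0.0047] 0.0476
S 0.028 77 [-0.0109  0.01  ] 0.0472
```

View pics/w5.png

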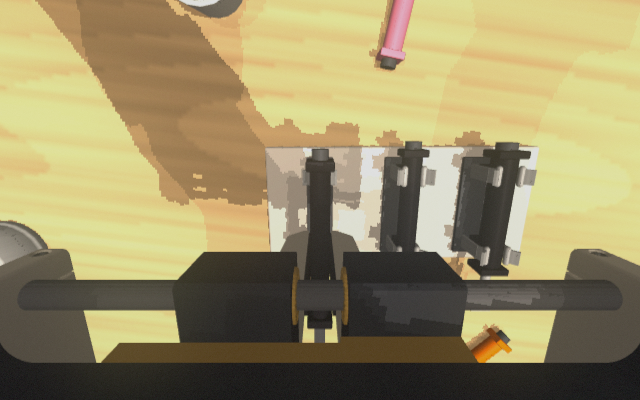

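The scraper is seated at (508,210) with its handle top at 48 mm, centred in the clips. The brush is held straight at (320,200) above the narrow clips.

Emit:
{"api": "move_arm", "payload": {
  "deltas": [
    [[0, 0, 2], [0, 0, 0]],
    [[0, 0, 2], [0, 0, 0]],
    [[0, 0, 1], [0, 0, 0]],
    [[0, 0, 0.3], [0, 0, 0]],
    [[0, 0, 0.3], [0, 0, 0]],
    [[0, 0, 0.3], [0, 0, 0]],
    [[0, 0, 0.3], [0, 0, 0]],
    [[0, 0, 0.3], [0, 0, 0]],
    [[0, 0, 0.3], [0, 0, 0]],
    [[0, 0, 0.2], [0, 0, 0]],
    [[0, 0, 0], [0, 0, 0]]
  ]
}}

```text
time_s: 18.23
tcp_pos: [0.5613, 0.1299, 0.0515]
tool_rot: [[-0.991, -0.133, -0.0], [-0.133, 0.991, -0.0], [0.0, -0.0, -1.0]]
contact_force: [-0.9, -0.6, 1.6]
width: 0.0105
finger_force: 40.0
```

Emit:
{"api": "move_arm", "payload": {
  "deltas": [
    [[0, 0, 0.15], [0, 0, 0]],
    [[0, 0, 0], [0, 0, 0]]
  ]
}}

```text
time_s: 18.48
tcp_pos: [0.5614, 0.1299, 0.0512]
tool_rot: [[-0.991, -0.133, 0.0], [-0.133, 0.991, -0.0], [-0.0, -0.0, -1.0]]
contact_force: [-3.7, -1.2, 18.3]
width: 0.0109
finger_force: 40.0
```

Emit:
{"api": "move_arm", "payload": {
  "deltas": [
    [[0, 0, -0.1], [0, 0, 0]],
    [[0, 0, 0], [0, 0, 0]],
    [[0, 0, 0], [0, 0, 0]],
    [[0, 0, -2], [0, 0, 0]],
    [[0, 0, -3], [0, 0, 0]],
    [[0, 0, -4], [0, 0, 0]]
  ],
  "gripper": 0.3
}}

```text
time_s: 19.23
tcp_pos: [0.5608, 0.1299, 0.141]
tool_rot: [[-0.991, -0.133, -0.002], [-0.133, 0.991, -0.001], [0.002, -0.0, -1.0]]
contact_force: [0.4, 0.0, -0.4]
width: 0.0325
finger_force: 0.0
```

Emit:
{"api": "move_arm", "payload": {
  "deltas": [
    [[-1.3, -4.4, 0], [0, 0, 0]],
    [[-1.3, -4.4, 0], [0, 0, 0]],
    [[-1.3, -4.4, 0], [0, 0, 0]],
    [[-1.3, -4.4, 0], [0, 0, 0]],
    [[-1.3, -4.4, 0], [0, 0, 0]],
    [[-1.3, -4.4, 0], [0, 0, 0]],
    [[-1.3, -4.4, 0], [0, 0, 0]],
    [[0, 0, 0], [0, 0, 0]]
  ],
  "gripper": 1
}}

```text
time_s: 20.23
tcp_pos: [0.6929, -0.1683, 0.1401]
tool_rot: [[-0.992, -0.127, -0.0], [-0.127, 0.992, -0.002], [0.001, -0.002, -1.0]]
contact_force: [-0.6, -0.3, -0.2]
width: 0.0006
finger_force: 0.0
```

Run:
```python
from h import *
snap('wrist','w6');s=observe();print(s['time_s'],s['tcp_pos'],s['tool_rot'],s['width'])
C=cloud('wrist','w6');D=np.linalg.norm(C[...,:2]-[.657,-.167],axis=-1)
m=(D<.035)&(C[...,2]>.056)&(C[...,2]<.066);v,u=np.nonzero(m);print(m.sum(),u.min(),u.max(),v.min(),v.max(),np.percentile(C[m],[3,50,97],axis=0))
snap('top','top1');C=cloud('top','top1');p=np.load('pics/top1.npz')['p']
for n,o in(('wide',[.5416,.2779]),('nar',[.5613,.1301])):
    a=np.radians(7.6);X=np.array([np.cos(a),np.sin(a)]);Y=np.array([-X[1],X[0]]);L=C[...,:2]-o;lx=L@X;ly=L@Y
    q=(abs(lx)<.075)&(abs(ly)<.016)&(p.max(2)<50)&(C[...,2]>.03);print(n,q.sum(),np.percentile(lx[q],[1,99]),np.median(ly[q]),np.median(C[q][:,2]))
```

```text
20.275 [ 0.69239947 -0.16518113  0.14016966] [[-9.91495371e-01 -1.30139353e-01 -8.23845719e-04]
 [-1.30139179e-01  9.91495701e-01 -2.61441551e-04]
 [ 8.50863323e-04 -1.52003482e-04 -9.99999626e-01]] 0.00042186819335137966
463 307 331 158 182 [[ 0.6467651  -0.18209034  0.05836888]
 [ 0.65488919 -0.1737216   0.0602348 ]
 [ 0.66354054 -0.16531473  0.0616463 ]]
wide 316 [-0.05597342  0.05291479] -0.0007861092097188446 0.046284968506244084
nar 179 [-0.05404799  0.05432373] 1.572042758985587e-05 0.04300667487420573
```

View pics/w6.png

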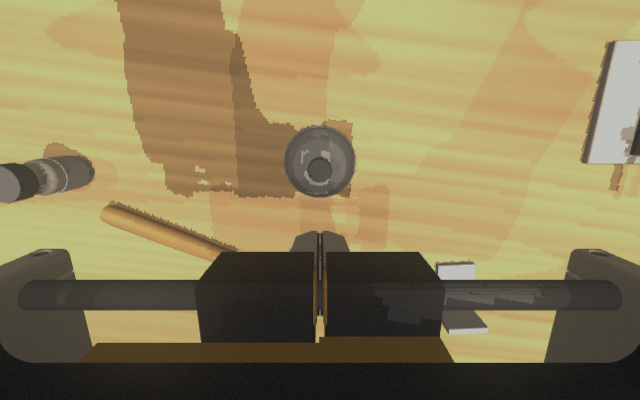

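The plunger is at (319,170). Both tools read as seated from the top camera.

Emit:
{"api": "move_arm", "payload": {
  "deltas": [
    [[1.9, -0.18, 0], [0, 0, 0]],
    [[1.9, -0.18, 0], [0, 0, 0]],
    [[0, 0, 2.5], [0, 0, 0]],
    [[0, 0, 2.5], [0, 0, 0]],
    [[0, 0, 0.5], [0, 0, 0]],
    [[0, 0, 0], [0, 0, 0]],
    [[0, 0, 0], [0, 0, 0]]
  ]
}}

```text
time_s: 21.2
tcp_pos: [0.656, -0.1714, 0.0871]
tool_rot: [[-0.991, -0.134, 0.001], [-0.134, 0.991, -0.0], [-0.001, -0.0, -1.0]]
contact_force: [-0.5, -0.2, -1.2]
width: 0.0004
finger_force: 0.0
```

Emit:
{"api": "move_arm", "payload": {
  "deltas": [
    [[0, 0, 0.4], [0, 0, 0]],
    [[0, 0, 0.4], [0, 0, 0]],
    [[0, 0, 0.3], [0, 0, 0]],
    [[0, 0, 0.2], [0, 0, 0]],
    [[0, 0, 0], [0, 0, 0]],
    [[0, 0, 0], [0, 0, 0]]
  ]
}}

```text
time_s: 21.95
tcp_pos: [0.6558, -0.1719, 0.0733]
tool_rot: [[-0.991, -0.133, 0.001], [-0.133, 0.991, -0.0], [-0.001, -0.0, -1.0]]
contact_force: [0.7, -1.3, 4.6]
width: 0.0002
finger_force: 2.1
```

Nearly at the stop; I'll press on until the force rises well past 4.8 N.

Emit:
{"api": "move_arm", "payload": {
  "deltas": [
    [[0, 0, 0.15], [0, 0, 0]],
    [[0, 0, 0.1], [0, 0, 0]],
    [[0, 0, 0], [0, 0, 0]]
  ]
}}

```text
time_s: 22.32
tcp_pos: [0.6559, -0.1719, 0.0722]
tool_rot: [[-0.991, -0.133, 0.001], [-0.133, 0.991, -0.001], [-0.001, -0.001, -1.0]]
contact_force: [-2.7, -0.0, 18.1]
width: 0.0006
finger_force: 8.9
```

At the stop (18 N). Let go and withdraw.

Emit:
{"api": "move_arm", "payload": {
  "deltas": [
    [[0, 0, -1.5], [0, 0, 0]],
    [[0, 0, -4], [0, 0, 0]],
    [[0, 0, -4], [0, 0, 0]],
    [[0, 0, 0], [0, 0, 0]],
    [[0, 0, 0], [0, 0, 0]],
    [[0, 0, 0], [0, 0, 0]]
  ]
}}

```text
time_s: 23.08
tcp_pos: [0.6546, -0.1716, 0.1642]
tool_rot: [[-0.991, -0.133, -0.002], [-0.133, 0.991, 0.0], [0.002, 0.001, -1.0]]
contact_force: [0.1, -0.1, 0.3]
width: 0.0006
finger_force: 0.0
```

Run:
```python
from h import *
snap('scene','sc1');a=np.load('pics/sc0.npz')['p'];b=np.load('pics/sc1.npz')['p']
cv2.imwrite('pics/fin.png',cv2.resize(np.hstack([a[80:320,180:460],b[80:320,180:460]]),(790,339))[:,:,::-1])
```

```text
(no output)
```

View pics/fin.png

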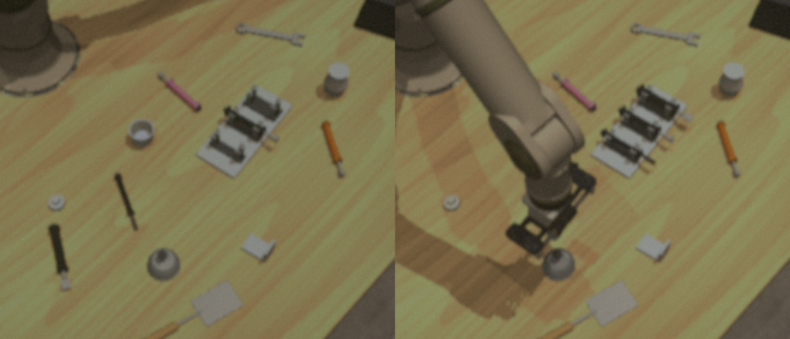

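All three tools sit in the rack with heads the same way, and the bystanders in view are unmoved (the arm hides the cup).

```bash
python3 -c "
from rig import close_job;print(close_job())"
```

```text
the job is handed in; nothing more can be done
None
```

The scraper is seated in the widest clips and the brush in the narrowest, heads the same way as the nut driver; I then pressed the bell to its stop, let go, and handed the job in at about 23 s.

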